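# Shut the loaded block incubator

### The job

Two small block incubators stand on the bench with their racks slid part way out and their covers up. With the fingertips only, push the rack that carries vials fully home into its incubator, and then push that incubator's cover down until it is fully shut. Do not lift the rack or any vial, and leave the incubator with the empty rack and everything else on the bench as they are.

Things in the scene. Friction and masses are not known exactly. Their poses are not given: they have to be found in the camera images.
- unit_loaded: fixed block incubator with the vials. Origin: on the bench under the rack's home place; x = push-in direction, away from the robot, z up. Housing 126 mm wide, x -60 to +70 mm, walls to 105 mm above the bench, open at -x, back wall's inner face (stops the rack) at x = 60 mm. Deck 30 mm above the bench runs out to x = -170 mm between rails 94 mm apart, tops at 44 mm
- rack_loaded: loose dark grey rack with three vials, 120 (x) by 90 by 45 mm high, 0.25 to 0.5 kg. Origin: centre of its underside, on the deck (30 mm above the bench); axes as its incubator's. Slides between the rails, 2 mm play a side, needing 1 to 4 N. Starts 45 to 85 mm out; fully home, against the back wall, its origin is at incubator x = 0 and its front is flush with the housing's side walls
- rack_loaded_front (a point): centre of the loaded rack's front face (rack x = -60 mm, 22.5 mm above its underside), where it can be pushed
- lid_loaded (a joint): angle (rad) of the hinged cover of the incubator with the vials: 0 = shut, level on the housing; grows as it opens upward; starts at 1.1 to 1.3. Stiff hinge (0.3 N m): the cover stays where it is left; pressed with some 2 to 6 N on its outer (upper) face near the free edge, it swings shut
- lid_loaded_edge (a point): middle of that cover's free edge, on its outer (upper) face. The cover is a plate 140 mm from hinge to free edge, 126 mm wide, 8 mm thick; a lip 7 mm thick, 90 mm wide reaches 25 mm down from its underside at the free edge and covers the upper part of the open front. With the rack out by more than about 19 mm the lip lands on its vials
- lid_loaded_hinge (a point): point on that cover's hinge line (along the incubator's y), middle of its width: incubator x = +70 mm, 105 mm above the bench, level with the underside of the shut cover
- unit_empty: second fixed incubator of the same make, size and origin, with the empty rack; to be left alone
- rack_empty: rack of the same make, without vials, four square holes 26 mm wide; origin at the centre of its underside, on the deck of the second incubator; to be left alone
- lid_empty_edge (a point): middle of the free edge of the second incubator's cover, on its outer face; the cover stands open at 1.1 to 1.3 rad; to be left alone
- vial1_mid (a point): centre (half-way up) of a white screw-cap vial, 24 mm across, 52 mm tall, standing loose in a hole of the loaded rack; its cap shows 17 mm above the rack's top
- vial2_mid (a point): centre (half-way up) of a white screw-cap vial, 24 mm across, 52 mm tall, standing loose in a hole of the loaded rack; its cap shows 17 mm above the rack's top
- vial3_mid (a point): centre (half-way up) of a white screw-cap vial, 24 mm across, 52 mm tall, standing loose in a hole of the loaded rack; its cap shows 17 mm above the rack's top
- spare1: spare white vial, 24 mm across, 52 mm tall, standing on the bench in front of the gap between the incubators; origin at the centre of its underside; to be left alone
- spare2: spare white vial, 24 mm across, 52 mm tall, standing on the bench behind the incubators; origin at the centre of its underside; to be left alone
- wash_bottle: white wash bottle, 52 mm across, 153 mm tall with its nozzle, standing between the incubators; origin at the centre of its underside; to be left alone
- jar: small amber jar, 64 mm across, 90 mm tall, on the robot's right; origin at the centre of its underside; to be left alone
- beaker: clear plastic beaker, 68 mm across, 85 mm tall, on the robot's left; origin at the centre of its underside; to be left alone
- flask: small amber bottle, 56 mm across, 100 mm tall, behind the incubators; origin at the centre of its underside; to be left alone
There are look-alikes about, which are no part of the job. What is shaped like the part that bears vial2_mid but turquoise is not meant. What is shaped like the part that bears vial1_mid but orange is not meant.

How it is judged:
By the outcome, as a careful person would: the job done as asked, in the order asked, and still so for the second after the job is handed in, with the robot touching nothing.
It also fails if it takes over 48 s, if anything falls off the work surface, if the arm or the gripper's body presses on something with over 40 N, if the wrist force passes 120 N, or if a joint passes its speed limit or range.

### The arm

A 6-joint arm with a two-finger parallel gripper is mounted at the origin on the work surface. World frame = base frame: x ahead of the robot, y to its left, z up, the work surface at z = 0. Lengths are in m, angles in degrees, forces in N, time in s.
With the tool pointing down it reaches from about 0.15 to 0.775 m from the base axis. Payload 6.1 kg.
Tool frame: the origin (TCP) lies at the very end of the fingers, on their centre line; the grasp point (between the pads) lies arm.tcp_to_grasp behind it (arm.tcp_to_grasp is the distance from the TCP to the grasp point, in m); x points along the fingers, y is the direction in which the jaws open and shut, and the axes are right-handed (so a half turn about x gives the same grasp; the last joint's range is limited). The gripper opens to 85 mm and grips with 20 to 120 N. Pads are 22 mm wide; open, the fingers measure 114 mm over their backs; the gripper's body (76 mm by 85 mm) begins 54 mm behind the grasp point. The pads swing forward as they close: fully open they stand 13 mm farther back than shut.
Start: joints at [-63.197, 7.208, -2.269, 80.523, 0, 90], TCP at [0.237, -0.469, 0.231] pointing down, gripper open.
Joint ranges: [-155.77, 155.77], [-54.66, 111.73], [-72.52, 77.12], [-102.08, 115.82], [-83.92, 84.16], [-180, 180]. Speed limits (degrees/s): [136.94, 136.94, 172.46, 180, 180, 180].

### API

Orientations are given as a 3x3 rotation matrix whose columns are the frame's x, y, z axes.
In Python, from bench import monitor, eyes, arm gives the robot as it stands.
- The arm moves only by the tool drive_tool, never from a script. Its arguments are lists of equal length, an entry for each row: "xyz": the shift along the world's x, y, z in mm, a list of three; "dr": the turn, a rotation vector about the world's x, y, z in rad, a list of three; "gripper": the opening in per cent of the stroke, from 0 (shut) to 100 (fully open). A call has 1 to 20 rows; each row is the pose to reach, as a shift and turn from the pose commanded when the call began; what a row does not reach only later rows make up. A row lasts 1/12 s, in which the tool goes at most 41.7 mm and 7.16 degrees, less where a joint would pass 70% of its speed; a pose out of reach is approached as far as the arm can. A call with a gripper value outside its range is refused whole. The fingers move at their own pace and stop on an object; the grip force is fixed at half the most. Time passes only in rows, so rows that repeat a pose let the fingers close. It gives the time, the measured TCP pose, the force and the opening at its end, in the units of the state.
- monitor.read_state(): the state, without advancing time (a new reading comes with each control period).
- eyes.camera(name): name is "scene" or "top"; returns a dict with "frame" (480x640x3 uint8, blue, green, red), "range_z" (480x640 float32, m along the optical axis (not along the pixel's ray), 0 where there is no reading), "intrinsics" (3x3 intrinsics, pixels), "k1" (the pictures are not rectified: a ray, as slopes to the right and down, at radius r is drawn at 1 + k1 r^2 times it, then the intrinsics apply), "R" (3x3) and "t" (3): a world point X has camera coordinates R X + t. Camera axes: x right, y down, z forward; pixel columns grow to the right and rows downward; lengths in m; the calibration is good to about 2 mm. A picture is of the moment at which its call begins.
- arm.sign_off(): hands the job in, once; it reports no verdict.
The state is a dict: "time_s": time; "joint_pos": joint angles; "dq": joint speeds; "tau": joint torques, N m; "tool_pos": TCP position; "orientation": TCP orientation; "wrist_force": force on the tool from outside, world axes, zero at the start; "wrist_torque": the same for the moment, N m; "grip_width": finger opening in m.
Only numpy, scipy, OpenCV 4.12 (cv2) and the standard library are available. Lean on these libraries where they do the work, as an engineer would, in place of code of your own. Each camera call takes 0.05 s, during which the arm holds its last target. There are 200 camera calls.

## Working session

There is one attempt and no reset: what is moved stays moved. The work goes in short steps, Python scripts to look and compute and a tool call to move; the robot and the scene stay as the last step left them, time stands still between calls to the robot, and variables do not carry over. Pictures are saved under pics/ and viewed, about 8 in all and at most 12, crops included, and the job is handed in when it is done.

Besides the shell and the picture viewer there is one more tool, called after "Emit:" as name(argument=value, ...) on one line, values as JSON. drive_tool: Moves the arm, as the interface text tells. Its arguments: {"type":"object","properties":{"xyz":{"type":"array"},"dr":{"type":"array"},"gripper":{"type":"array"}},"required":["xyz","dr","gripper"]}

```bash
mkdir -p pics; ls
cat > h.py <<'E'
import numpy as np, cv2
from bench import monitor, eyes, arm
def pts(c):
    """world point for each pixel from range_z"""
    K=np.array(c["intrinsics"]);h,w=c["range_z"].shape
    u,v=np.meshgrid(np.arange(w),np.arange(h))
    xd=(u-K[0,2])/K[0,0];yd=(v-K[1,2])/K[1,1]
    x,y=xd.copy(),yd.copy()
    for _ in range(8):
        s=1+c["k1"]*(x*x+y*y);x=xd/s;y=yd/s
    z=c["range_z"];P=np.stack([x*z,y*z,z],-1)
    return (P-np.array(c["t"]))@np.array(c["R"])
E
python3 - <<'E'
from h import *
for n in("scene","top"):
    c=eyes.camera(n);cv2.imwrite(f"pics/{n}0.png",c["frame"]);np.savez(f"{n}0.npz",P=pts(c),f=c["frame"],z=c["range_z"])
    R=np.array(c["R"]);print(n,-R.T@np.array(c["t"]),R[2],c["k1"],c["intrinsics"])
print(monitor.read_state(),arm.tcp_to_grasp)
E
```

```text
pics
scene [ 0.91516233 -0.49105604  0.92910656] [-0.31225051  0.48143207 -0.81897667] -0.041350945619245766 [[501.94628396   0.         315.74148023]
 [  0.         501.94628396 235.97668985]
 [  0.           0.           1.        ]]
top [0.35884972 0.00477514 1.26768547] [ 0.18880873  0.00617916 -0.98199444] -0.02507962157112409 [[599.57330969   0.         311.98175679]
 [  0.         599.57330969 234.74223338]
 [  0.           0.           1.        ]]
{'time_s': 0.1, 'joint_pos': array([-6.31971997e+01,  7.23796385e+00, -2.32095836e+00,  8.05259091e+01,
       -1.41666634e-04,  9.00031153e+01]), 'dq': array([-0.04863199,  0.02440102,  0.09411507,  0.03116826, -0.03604945,
       -0.05085859]), 'tau': array([-3.10447358e-03, -4.36900091e+01,  3.53609347e+01,  1.35284843e-02,
       -3.33557891e-04,  3.68078389e-06]), 'tool_pos': array([ 0.23655811, -0.46825022,  0.23060228]), 'orientation': array([[-6.69833966e-04,  4.50872140e-01, -8.92588295e-01],
       [ 1.32040151e-03, -8.92587319e-01, -4.50872637e-01],
       [-9.99998904e-01, -1.48058474e-03,  2.55304938e-06]]), 'wrist_force': array([-0.58959207, -0.09179761, -0.73163058]), 'wrist_torque': array([-0.0291616 ,  0.00554018, -0.04649941]), 'grip_width': 0.08572416686669901} 0.0187
```

View pics/scene0.png

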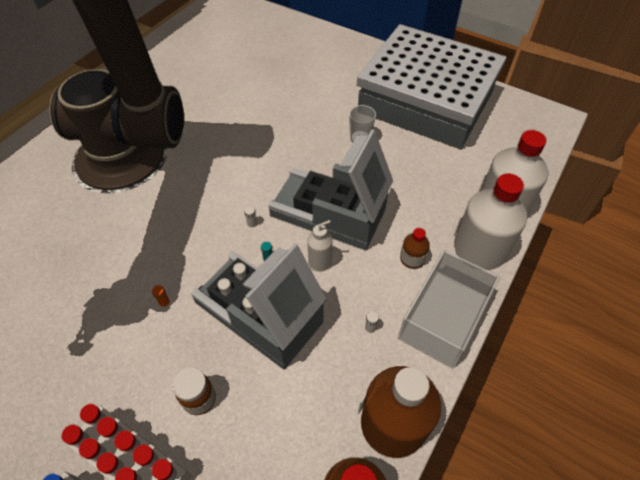

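View pics/top0.png

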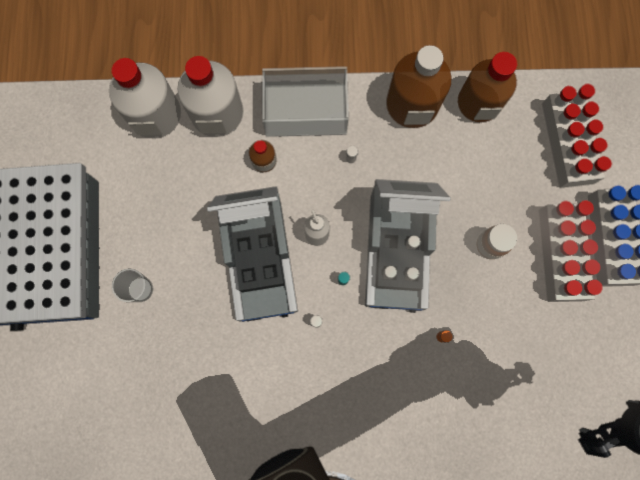

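The scene view shows both incubators. In the top view the loaded one is at about (400,245), with white vial caps at (414,242), (391,272) and (413,273). The empty one is at (258,255).

Things that could be taken for the target, by top-view pixel:
- Empty rack at (258,258)
- Turquoise vial at (343,278)
- Orange vial at (445,335)
- Spares at (316,321) and (351,154)

I choose the rack with the three white caps, at about (400,265).

Run:
```python
from h import *
d=np.load("top0.npz");P=d["P"];f=d["f"];z=d["z"]
r=(slice(165,320),slice(345,460))
Q=P[r];F=f[r]
val=(z[r]>0)
def rect(m,name):
    m=m&val
    m=cv2.morphologyEx(m.astype(np.uint8),cv2.MORPH_OPEN,np.ones((2,2)))
    n,l,s,_=cv2.connectedComponentsWithStats(m)
    for i in range(1,n):
        if s[i,4]<25: continue
        q=Q[l==i]
        b=cv2.minAreaRect((q[:,:2]*1000).astype(np.float32))
        print(name,s[i,4],np.round(np.median(q,0)*1000,1),"rect",np.round(b[0],1),np.round(b[1],1),round(b[2],1), "px",s[i,:2]+[345,165])
Z=Q[...,2]
rect((Z>.0715)&(Z<.079),"racktop")
rect((Z>.100)&(Z<.109),"walltop")
rect((Z>.040)&(Z<.048),"rail")
rect((Z>.087)&(Z<.096),"vial")
rect((Z>.025)&(Z<.034),"deck")
rect((Z>.112),"lid")
m=(Z>.115)&val; q=Q[m]; i=q[:,2]>np.percentile(q[:,2],90); print("lid top",q[i].mean(0),q[:,2].max())
cv2.imwrite("pics/crop1.png",np.hstack([cv2.resize(F,None,fx=3.4,fy=3.4,interpolation=2),cv2.applyColorMap(cv2.resize(np.clip(Z*1000,0,255).astype(np.uint8),None,fx=3.4,fy=3.4,interpolation=0),cv2.COLORMAP_JET)]))
# scene camera lid
d=np.load("scene0.npz");P=d["P"];s=P[240:365,190:330];mm=(s[...,2]>.11)&(d["z"][240:365,190:330]>0)
q=s[mm];print(len(q),q.mean(0));c=q.mean(0);_,_,v=np.linalg.svd(q-c);print(v);k=(q-c)@v.T;print(np.ptp(k,axis=0))
```

```text
racktop 1652 [ 535.9 -166.5   74.8] rect [ 464.4 -125.9] [126.5 311.3] 61.1 px [378 228]
walltop 437 [ 611.6 -117.2  104.5] rect [ 618.4 -121.2] [ 25.3 125.1] 85.1 px [372 185]
walltop 272 [ 582.5 -225.1  104.4] rect [ 484.1 -142.6] [ 56.9 382.7] 48.8 px [428 215]
rail 349 [ 499.5 -108.    43.5] rect [446.6 -76.2] [ 54.2 232.6] 60.4 px [367 252]
rail 302 [ 486.8 -218.1   43.4] rect [ 423.4 -140.5] [ 85.5 306.3] 39.6 px [421 256]
vial 94 [ 565.6 -189.7   91.7] rect [471.6 -94.5] [ 22.3 299.6] 44.4 px [409 237]
vial 104 [ 505.1 -141.8   91.8] rect [ 506.  -142.1] [24.4 19.6] 78.1 px [385 267]
vial 106 [ 501.6 -185.3   91.9] rect [439.2 -93.3] [ 22.3 252.7] 34.3 px [408 268]
deck 678 [ 625.3 -172.8   30.3] rect [ 496.9 -113.9] [ 99.9 350.1] 65.2 px [382 198]
deck 742 [ 457.5 -160.8   29.9] rect [432.5 -94.1] [ 69.7 236.4] 20.3 px [374 289]
lid 1884 [ 626.  -173.9  221.8] rect [564.6 -96.3] [136.1 437.8] 46.6 px [376 180]
lid top [ 0.62316187 -0.17078061  0.23345267] 0.23806864154476765
5000 [ 0.64920645 -0.18046062  0.18425603]
[[-0.49720105  0.06888158  0.86489678]
 [ 0.10374178  0.99441194 -0.01955857]
 [ 0.86141091 -0.08000139  0.50156856]]
[0.14475557 0.12967665 0.10234643]
```

View pics/crop1.png

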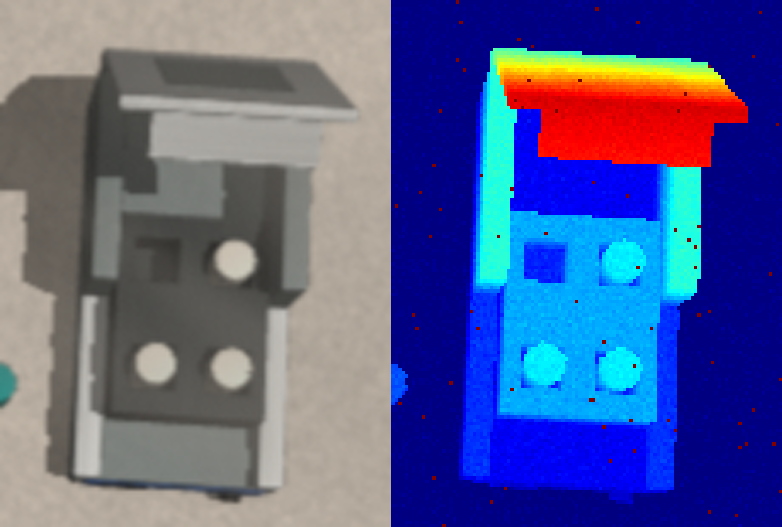

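The crop confirms the choice: a dark grey rack with three white caps and one empty hole, and its cover up. Next I fit it robustly.

Run:
```python
from h import *
d=np.load("top0.npz");P=d["P"];z=d["z"]
r=(slice(165,320),slice(345,460));Q=np.stack([cv2.medianBlur(P[r][...,k].astype(np.float32),3) for k in range(3)],-1)
Z=Q[...,2]
def sel(lo,hi,big=1):
    m=((Z>lo)&(Z<hi)).astype(np.uint8);n,l,s,_=cv2.connectedComponentsWithStats(m);o=np.argsort(-s[1:,4])+1
    return [Q[l==i] for i in o[:big]]
def yawline(q): # PCA dir of long axis
    c=q[:,:2].mean(0);v=np.linalg.svd(q[:,:2]-c)[2][0];v*=np.sign(v[0]);return c*1000,np.degrees(np.arctan2(v[1],v[0]))
for q in sel(.040,.048,2): print("rail",*yawline(q))
rk=sel(.0705,.080)[0];b=cv2.minAreaRect((rk[:,:2]*1000).astype(np.float32));print("rack",b)
yaw=np.radians(-4.9)
for yd in(-4.5,-5.2):
    yaw=np.radians(yd);X=np.array([np.cos(yaw),np.sin(yaw)]);Y=np.array([-X[1],X[0]])
    pr=lambda q:[np.round(np.percentile(q[:,:2]@a*1000,[0.5,2,98,99.5]),1) for a in(X,Y)]
    print(yd,"rack",pr(rk))
    for q in sel(.040,.048,2): print(" rail",pr(q))
    for q in sel(.100,.109,2): print(" wall",pr(q))
d=np.load("scene0.npz");s=d["P"][240:365,190:330];q=s[(s[...,2]>.11)&(d["z"][240:365,190:330]>0)&(s[...,2]<.26)]
# RANSAC-ish plane of outer face
c=q.mean(0)
for _ in range(10):
    v=np.linalg.svd(q-c)[2][2];e=np.abs((q-c)@v);k=e<max(.003,np.percentile(e,75)) if _<5 else e<.003;c=q[k].mean(0);q2=q[k];v=np.linalg.svd(q2-c)[2]
    qq=q2 if _==9 else None
    v=v[2]
v*=np.sign(v[0]);print("lid n",v,"c",c,k.sum(),"yaw",np.degrees(np.arctan2(v[1],v[0])),"angle",np.arctan2(np.hypot(v[0],v[1]),v[2]))
t=q2[q2[:,2]>np.percentile(q2[:,2],97)];print("edge",t.mean(0),q2[:,2].max())
```

```text
rail [ 504.27026  -107.201385] -5.9525027
rail [ 487.92645 -216.10048] -6.671868
rack ((548.600341796875, -174.08641052246094), (106.91944122314453, 142.31590270996094), 84.92121887207031)
-4.5 rack [array([489.8, 491. , 608.6, 610.2]), array([-169.9, -169.1,  -78.3,  -77. ])]
 rail [array([454.7, 456.8, 562.5, 564.1]), array([-76.8, -76.6, -58.8, -58.5])]
 rail [array([453. , 454.6, 559.8, 562.1]), array([-184.8, -183.8, -168.8, -168.2])]
 wall [array([564. , 566.2, 685.2, 695.1]), array([-75.3, -74.8, -59.9, -59.4])]
 wall [array([563.8, 564.2, 633.1, 634.4]), array([-185.2, -185. , -169.8, -169.7])]
-5.2 rack [array([491.2, 492.5, 609.8, 611.7]), array([-162.4, -161.9,  -71.6,  -70.6])]
 rail [array([455.4, 457.6, 563.4, 565. ]), array([-70.5, -70.1, -52.6, -52.4])]
 rail [array([455.1, 456.7, 561.9, 564.3]), array([-178.3, -177.7, -163.1, -162.2])]
 wall [array([564.8, 567. , 685.9, 695.8]), array([-67.7, -67.4, -52.2, -51.9])]
 wall [array([565.8, 566.3, 635.3, 636.6]), array([-178.2, -177.8, -162.6, -162.2])]
lid n [ 0.88235719 -0.08063419  0.46362045] c [ 0.64851957 -0.18038994  0.19066959] 3246 yaw -5.221470552511593 angle 1.0887193507378667
edge [ 0.62456614 -0.1768086   0.23515817] 0.2370162428689584
```

Results in the incubator frame (yaw −5.2°, u along push-in, v across):

| Item | u (mm) | Other |
|---|---|---|
| Unit origin | 625 | v = −115 |
| Rack front | 491 (74 mm out) | |
| Cover hinge | 695 | |
| Cover edge | 638 | z = 235 mm, about 1.09 rad |

The push uses shut fingers tilted 45° in the X–Z plane. I compute the turn for that next.

```bash
cat >> h.py <<'E'
from scipy.spatial.transform import Rotation as Ro
X=np.array([.99588,-.09063,0]);Y=np.array([.09063,.99588,0]);Zz=np.array([0,0,1.])
def W(u,v,z): return u*X+v*Y+z*Zz
def Rt(deg):
    t=np.radians(deg);x=np.cos(t)*X-np.sin(t)*Zz;return np.stack([x,-Y,np.cross(x,-Y)],1)
def plan(u,v,z,deg):
    s=monitor.read_state();p=s["tool_pos"]*1000
    print("now uvz",np.round([p@X,p@Y,p[2]],1),"d",np.round(W(u,v,z)-p,1),"dr",np.round(Ro.from_matrix(Rt(deg)@s["orientation"].T).as_rotvec(),4),"F",np.round(s["wrist_force"],1),"t",s["time_s"],"q",np.round(s["joint_pos"]))
E
python3 -c "
from h import *
plan(440,-115.2,150,45);plan(440,-115.2,150,90)"
```

```text
now uvz [ 278.  -444.9  230.6] d [191.2 313.6 -80.6] dr [ 0.1476 -0.7815 -0.5298] F [-0.6 -0.1 -0.7] t 0.1 q [-63.   7.  -2.  81.  -0.  90.]
now uvz [ 278.  -444.9  230.6] d [191.2 313.6 -80.6] dr [-1.500e-03 -3.000e-04 -5.585e-01] F [-0.6 -0.1 -0.7] t 0.1 q [-63.   7.  -2.  81.  -0.  90.]
```

Emit:
drive_tool(xyz=[[20, 35, 0], [40, 70, 0], [60, 105, 0], [80, 140, 0], [100, 175, 0], [120, 210, 0], [140, 240, 0], [160, 270, -20], [180, 300, -50], [191, 314, -80], [191, 314, -80], [191, 314, -80], [191, 314, -80], [191, 314, -80]], dr=[[0.0148, -0.078, -0.053], [0.0295, -0.156, -0.106], [0.0443, -0.234, -0.159], [0.059, -0.3126, -0.212], [0.0738, -0.391, -0.265], [0.0886, -0.469, -0.318], [0.103, -0.547, -0.371], [0.118, -0.625, -0.424], [0.133, -0.703, -0.477], [0.1476, -0.7815, -0.5298], [0.1476, -0.7815, -0.5298], [0.1476, -0.7815, -0.5298], [0.1476, -0.7815, -0.5298], [0.1476, -0.7815, -0.5298]], gripper=[0, 0, 0, 0, 0, 0, 0, 0, 0, 0, 0, 0, 0, 0])

```text
time_s: 1.27
tool_pos: [0.4296, -0.1562, 0.1553]
orientation: [[0.707, -0.092, -0.701], [-0.068, -0.996, 0.062], [-0.704, 0.004, -0.71]]
wrist_force: [-0.0, -1.2, 0.7]
grip_width: 0.0001
```

```bash
python3 -c "
from h import *
plan(465,-115.2,46,45);print(monitor.read_state()['grip_width'])"
```

```text
now uvz [ 442.  -116.6  155.3] d [  23.    -0.7 -109.3] dr [0.004  0.0039 0.0012] F [-0.  -1.2  0.7] t 1.2667 q [-32. -32. -57.  23.  18. 161.]
5.636565698633523e-05
```

Emit:
drive_tool(xyz=[[6, 0, -30], [12, 0, -60], [18, 0, -85], [23, 0, -103], [23, 0, -103], [23, 0, -103], [23, 0, -103]], dr=[[0, 0, 0], [0, 0, 0], [0, 0, 0], [0, 0, 0], [0, 0, 0], [0, 0, 0], [0, 0, 0]], gripper=[0, 0, 0, 0, 0, 0, 0])

```text
time_s: 1.85
tool_pos: [0.4526, -0.1563, 0.0513]
orientation: [[0.706, -0.093, -0.702], [-0.067, -0.996, 0.064], [-0.705, 0.002, -0.709]]
wrist_force: [0.6, -0.2, -0.4]
grip_width: 0.0001
```

```bash
python3 -c "
from h import *
plan(557,-115.2,46,45)
c=eyes.camera('scene');cv2.imwrite('pics/s2.png',cv2.resize(c['frame'][190:370,140:380],None,fx=3,fy=3))"
```

```text
now uvz [ 464.9 -114.7   51.3] d [91.7 -8.9 -5.3] dr [0.0026 0.0026 0.002 ] F [ 0.6 -0.2 -0.4] t 1.85 q [-29. -21. -67.   1.  17. 163.]
```

View pics/s2.png

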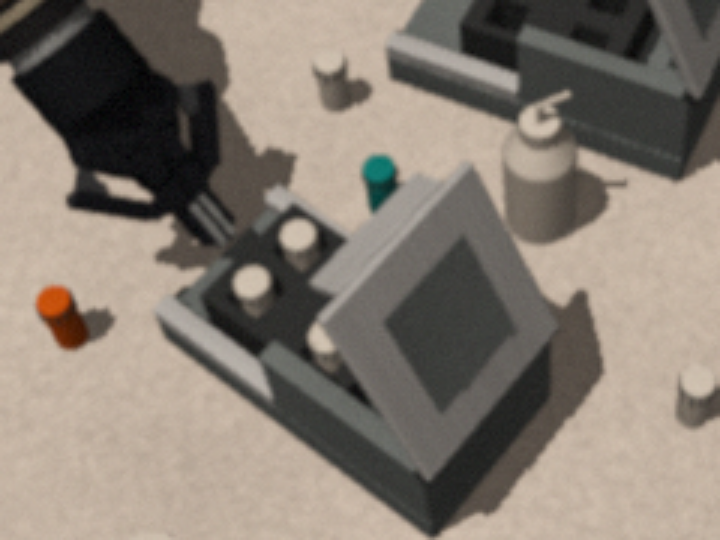

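The fingers are centred in front of the loaded rack, between its rails, with nothing else near. I push gently now.

Emit:
drive_tool(xyz=[[5, -0.5, -2], [10, -1, -3], [15, -1.5, -4], [20, -2, -4], [25, -2.5, -4], [30, -3, -4], [35, -3, -4], [40, -3.5, -4], [45, -4, -4], [50, -4.5, -4], [55, -5, -4], [60, -5.5, -4], [65, -6, -4], [70, -6.5, -4], [75, -7, -4], [79, -7, -4], [82, -7.5, -4], [84, -7.5, -4], [84, -7.5, -4]], dr=[[0, 0, 0], [0, 0, 0], [0, 0, 0], [0, 0, 0], [0, 0, 0], [0, 0, 0], [0, 0, 0], [0, 0, 0], [0, 0, 0], [0, 0, 0], [0, 0, 0], [0, 0, 0], [0, 0, 0], [0, 0, 0], [0, 0, 0], [0, 0, 0], [0, 0, 0], [0, 0, 0], [0, 0, 0]], gripper=[0, 0, 0, 0, 0, 0, 0, 0, 0, 0, 0, 0, 0, 0, 0, 0, 0, 0, 0])

```text
time_s: 3.48
tool_pos: [0.5351, -0.1621, 0.0443]
orientation: [[0.704, -0.091, -0.704], [-0.065, -0.996, 0.064], [-0.707, 0.001, -0.707]]
wrist_force: [1.0, -0.5, -0.3]
grip_width: 0.0003
```

```bash
cat > rk.py <<'E'
from h import *
plan(557,-115.2,46,45)
c=eyes.camera('top');P=pts(c)[165:320,345:460];Q=np.stack([cv2.medianBlur(P[...,k].astype(np.float32),3) for k in range(3)],-1)
Z=Q[...,2]
m=((Z>.0705)&(Z<.080)&(np.abs(Q@Y.astype(np.float32)+.1155)<.046)).astype(np.uint8);n,l,s,_=cv2.connectedComponentsWithStats(m)
q=Q[l==1+np.argmax(s[1:,4])];print("rack u",np.percentile(q@X*1000,[.5,2,50,98,99.5]),len(q))
m=((Z>.086)&(Z<.097)&(np.abs(Q@Y+.1155)<.043)&(Q@X<.68)).astype(np.uint8);n,l,s,_=cv2.connectedComponentsWithStats(m)
for i in range(1,n):
    if s[i,4]>40: q=Q[l==i];print("cap uvz",np.round([np.mean(q@X)*1e3,np.mean(q@Y)*1e3,np.median(q[:,2])*1e3],1),len(q))
cv2.imwrite('pics/last.png',cv2.resize(c['frame'][165:320,345:460],None,fx=3.5,fy=3.5))
E
python3 rk.py
```

```text
now uvz [ 547.6 -112.9   44.3] d [ 9.1 -3.2  1.7] dr [ 0.0011 -0.      0.0008] F [ 1.  -0.5 -0.3] t 3.4833 q [-24.  -9. -61.  -6.  13. 167.]
rack u [551.40322981 552.56821545 602.9375956  663.25920605 670.50666628] 1685
cap uvz [ 636.3 -138.2   92. ] 46
cap uvz [579.  -93.5  91.3] 113
cap uvz [ 578.4 -137.2   91.6] 110
cap uvz [513.9 -89.6  90.3] 82
cap uvz [ 514.  -131.3   90.8] 85
```

Rack is 13 mm short of home. I finish in small steps and watch for the stop force.

Emit:
drive_tool(xyz=[[3, -0.5, 0], [6, -1, 0], [8, -1, 0], [10, -1, 0], [11, -1, 0], [12, -1, 0], [12, -1, 0]], dr=[[0, 0, 0], [0, 0, 0], [0, 0, 0], [0, 0, 0], [0, 0, 0], [0, 0, 0], [0, 0, 0]], gripper=[0, 0, 0, 0, 0, 0, 0])

```text
time_s: 4.12
tool_pos: [0.5468, -0.163, 0.0441]
orientation: [[0.704, -0.092, -0.704], [-0.065, -0.996, 0.064], [-0.707, 0.001, -0.707]]
wrist_force: [-0.2, -0.4, -1.1]
grip_width: 0.0
```

Emit:
drive_tool(xyz=[[1, 0, 0], [1, 0, 0]], dr=[[0, 0, 0], [0, 0, 0]], gripper=[0, 0])

```text
time_s: 4.28
tool_pos: [0.5476, -0.1631, 0.0441]
orientation: [[0.704, -0.092, -0.704], [-0.066, -0.996, 0.064], [-0.707, 0.001, -0.707]]
wrist_force: [-2.8, -0.1, -1.1]
grip_width: -0.0002
```

Emit:
drive_tool(xyz=[[1, 0, 0], [1, 0, 0]], dr=[[0, 0, 0], [0, 0, 0]], gripper=[0, 0])

```text
time_s: 4.45
tool_pos: [0.5479, -0.1631, 0.0439]
orientation: [[0.703, -0.092, -0.705], [-0.066, -0.996, 0.065], [-0.708, 0.001, -0.706]]
wrist_force: [-14.7, 0.8, 7.5]
grip_width: 0.0001
```

The force rose to about 15 N, so the rack is at its stop. I back off, raise the tool and turn it vertical.

Emit:
drive_tool(xyz=[[-6, 0.5, 0], [-20, 2, 0], [-40, 3.5, 0], [-60, 5.5, 20], [-60, 5.5, 55], [-60, 5.5, 95], [-60, 5.5, 135], [-60, 5.5, 175], [-60, 5.5, 215], [-60, 5.5, 255], [-60, 5.5, 256], [-60, 5.5, 256], [-60, 5.5, 256]], dr=[[0, 0, 0], [0, 0, 0], [0, 0, 0], [0, 0, 0], [0, 0, 0], [0.01, 0.1, 0], [0.02, 0.22, 0], [0.03, 0.34, 0], [0.04, 0.46, 0], [0.05, 0.58, 0], [0.06, 0.7, 0], [0.071, 0.782, 0], [0.071, 0.782, 0]], gripper=[0, 0, 0, 0, 0, 0, 0, 0, 0, 0, 0, 0, 0])

```text
time_s: 5.53
tool_pos: [0.4904, -0.1581, 0.3077]
orientation: [[0.007, -0.09, -0.996], [-0.005, -0.996, 0.09], [-1.0, 0.004, -0.007]]
wrist_force: [0.6, -0.3, 0.3]
grip_width: 0.0003
```

```bash
python3 rk.py
python3 - <<'E'
from h import *
plan(690,-115.2,290,90)
c=eyes.camera('scene');s=pts(c)[240:365,190:330];cv2.imwrite('pics/s3.png',cv2.resize(c['frame'][190:370,140:380],None,fx=3,fy=3))
q=s[(s[...,2]>.11)&(s[...,2]<.26)&(s@X>.60)&(abs(s@Y+.1155)<.07)];c=q.mean(0)
for _ in range(8):
    v=np.linalg.svd(q-c,full_matrices=False)[2][2];k=np.abs((q-c)@v)<.004;q=q[k];c=q.mean(0)
v*=np.sign(v[2]);print("lid angle",np.arctan2(v@X,v[2]),"top",np.percentile(q[:,2],98),np.percentile(q@X,2),len(q))
E
```

```text
now uvz [ 502.7 -113.   307.7] d [  53.9   -7.1 -261.7] dr [-0.0662 -0.7752  0.0014] F [ 0.6 -0.3  0.3] t 5.5333 q [-18.   7.   7.  90.  -0. 167.]
rack u [566.27999683 570.5662774  619.55027244 666.44823702 671.00605607] 1182
cap uvz [591.6 -93.4  91.8] 109
now uvz [ 505.3 -112.9  298.5] d [183.8 -19.   -8.5] dr [-0.0014 -0.0159 -0.0012] F [ 3.7 -0.8 -7.7] t 5.5833 q [-18.   8.   7.  90.  -0. 167.]
lid angle 1.0969321733285073 top 0.23377465009181012 0.6370823024627564 3269
```

View pics/s3.png

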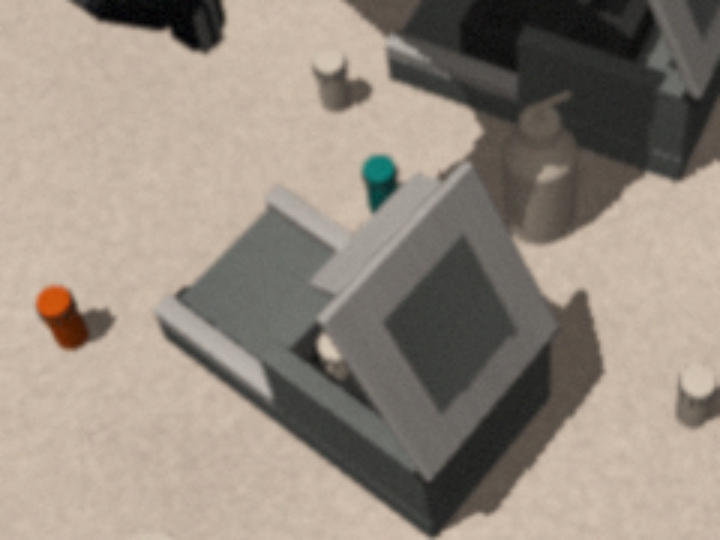

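The rack is empty of the deck area and against the back: its front is flush at u ≈ 565 and the force stop agrees. The cover still stands at 1.10 rad. Next I go over and behind it.

Emit:
drive_tool(xyz=[[20, -2, 0], [50, -5, 0], [85, -8, 0], [120, -12, 0], [150, -15, 0], [175, -18, -5], [190, -19, -10], [192, -19, -40], [192, -19, -65], [192, -19, -74], [192, -19, -74], [192, -19, -74]], dr=[[0, 0, 0], [0, 0, 0], [0, 0, 0], [0, 0, 0], [0, 0, 0], [0, 0, 0], [0, 0, 0], [0, 0, 0], [0, 0, 0], [0, 0, 0], [0, 0, 0], [0, 0, 0]], gripper=[0, 0, 0, 0, 0, 0, 0, 0, 0, 0, 0, 0])

```text
time_s: 6.63
tool_pos: [0.6801, -0.1766, 0.2276]
orientation: [[0.002, -0.091, -0.996], [-0.002, -0.996, 0.091], [-1.0, 0.002, -0.002]]
wrist_force: [0.8, 0.1, 0.5]
grip_width: -0.0002
```

Run:
```python
from h import *
plan(656,-115.2,220,90)
c=eyes.camera('scene');cv2.imwrite('pics/s4.png',cv2.resize(c['frame'][150:370,140:420],None,fx=2.7,fy=2.7))
# arc: finger front-bottom corner 11 mm ahead of TCP, at r=125 on outer face
for th in np.arange(1.1,-.01,-.1): print(round(th,2),np.round([695-125*np.cos(th)+8*np.sin(th)+11,105+125*np.sin(th)+8*np.cos(th)],1))
```

```text
now uvz [ 693.3 -114.2  227.6] d [-37.3   2.4  -7.6] dr [0.0018 0.0017 0.0001] F [0.8 0.1 0.5] t 6.6333 q [-15.  28.  25.  87.  -0. 171.]
1.1 [656.4 220. ]
1.0 [645.2 214.5]
0.9 [634.6 207.9]
0.8 [624.7 200.2]
0.7 [615.5 191.6]
0.6 [607.4 182.2]
0.5 [600.1 171.9]
0.4 [594. 161.]
0.3 [588.9 149.6]
0.2 [585.1 137.7]
0.1 [582.4 125.4]
-0.0 [581. 113.]
```

View pics/s4.png

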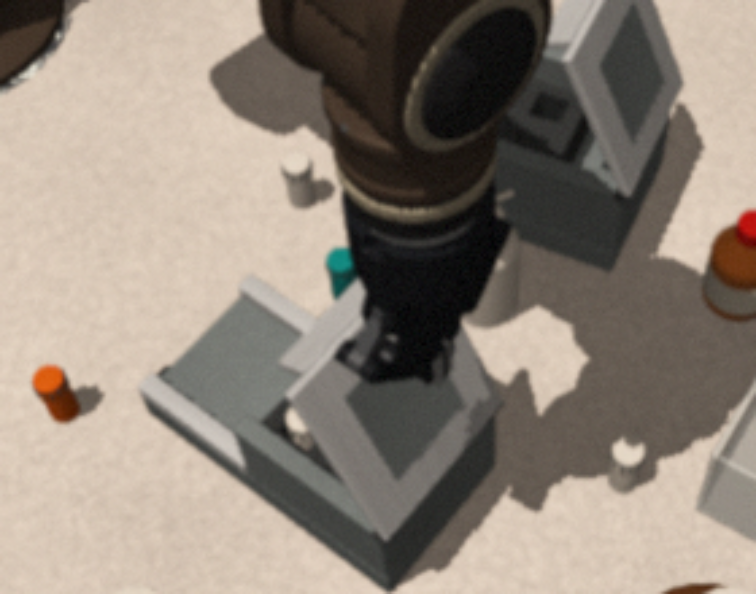

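The tool hangs behind the cover's outer face and clear of everything. I swing the cover down along its arc, stopping before it is shut.

Emit:
drive_tool(xyz=[[-15, 1, -4], [-28, 2.5, -8], [-37, 3.5, -8], [-42, 4, -10.5], [-48, 4.5, -13], [-53, 5, -16], [-59, 5.5, -20], [-64, 6, -23], [-69, 6, -27], [-74, 6.5, -32], [-78, 7, -36], [-82, 7.5, -41], [-86, 8, -45], [-93, 8.5, -56], [-99, 9, -67], [-99, 9, -67]], dr=[[0, 0, 0], [0, 0, 0], [0, 0, 0], [0, 0, 0], [0, 0, 0], [0, 0, 0], [0, 0, 0], [0, 0, 0], [0, 0, 0], [0, 0, 0], [0, 0, 0], [0, 0, 0], [0, 0, 0], [0, 0, 0], [0, 0, 0], [0, 0, 0]], gripper=[0, 0, 0, 0, 0, 0, 0, 0, 0, 0, 0, 0, 0, 0, 0, 0])

```text
time_s: 8.02
tool_pos: [0.5797, -0.1672, 0.1569]
orientation: [[-0.004, -0.091, -0.996], [-0.001, -0.996, 0.091], [-1.0, 0.001, 0.003]]
wrist_force: [-0.0, -0.0, -0.5]
grip_width: 0.0002
```

Run:
```python
from h import *
plan(585,-115.2,137.7,90)
c=eyes.camera('scene');cv2.imwrite('pics/s5.png',cv2.resize(c['frame'][150:370,140:420],None,fx=2.7,fy=2.7))
```

```text
now uvz [ 592.4 -114.   156.9] d [ -7.5  -0.6 -19.2] dr [ 0.0006 -0.0036  0.0001] F [-0.  -0.  -0.5] t 8.0167 q [-16.  16.  -0.  74.  -0. 169.]
```

View pics/s5.png

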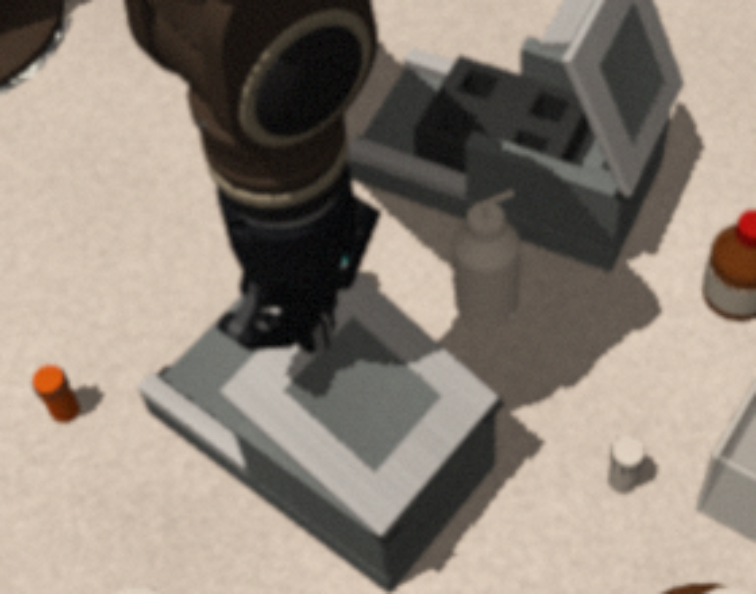

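The cover is following and is about 0.37 rad open. I press it the rest of the way.

Emit:
drive_tool(xyz=[[-3, 0.3, -8], [-6, 0.5, -15], [-8, 0.7, -21], [-9, 0.8, -27], [-10, 1, -32], [-11, 1, -37], [-11, 1, -40], [-11, 1, -41], [-11, 1, -41]], dr=[[0, 0, 0], [0, 0, 0], [0, 0, 0], [0, 0, 0], [0, 0, 0], [0, 0, 0], [0, 0, 0], [0, 0, 0], [0, 0, 0]], gripper=[0, 0, 0, 0, 0, 0, 0, 0, 0])

```text
time_s: 8.82
tool_pos: [0.5704, -0.1665, 0.1178]
orientation: [[-0.001, -0.091, -0.996], [-0.001, -0.996, 0.091], [-1.0, 0.001, 0.001]]
wrist_force: [-0.0, 0.5, -0.0]
grip_width: -0.0002
```

Emit:
drive_tool(xyz=[[0, 0, -1], [0, 0, -2], [0, 0, -2]], dr=[[0, 0, 0], [0, 0, 0], [0, 0, 0]], gripper=[0, 0, 0])

```text
time_s: 9.07
tool_pos: [0.5707, -0.1665, 0.1162]
orientation: [[0.0, -0.091, -0.996], [-0.002, -0.996, 0.091], [-1.0, 0.002, -0.0]]
wrist_force: [-0.1, 0.3, 1.0]
grip_width: -0.0003
```

Emit:
drive_tool(xyz=[[0, 0, -1], [0, 0, -1]], dr=[[0, 0, 0], [0, 0, 0]], gripper=[0, 0])

```text
time_s: 9.23
tool_pos: [0.5707, -0.1665, 0.1153]
orientation: [[0.0, -0.091, -0.996], [-0.002, -0.996, 0.091], [-1.0, 0.002, -0.0]]
wrist_force: [-0.8, -0.5, -0.1]
grip_width: 0.0001
```

Emit:
drive_tool(xyz=[[0, 0, -1], [0, 0, -1.5], [0, 0, -1.5]], dr=[[0, 0, 0], [0, 0, 0], [0, 0, 0]], gripper=[0, 0, 0])

```text
time_s: 9.48
tool_pos: [0.5707, -0.1666, 0.1137]
orientation: [[0.0, -0.091, -0.996], [-0.002, -0.996, 0.091], [-1.0, 0.002, -0.0]]
wrist_force: [-1.4, -0.1, 1.0]
grip_width: -0.0007
```

Emit:
drive_tool(xyz=[[0, 0, -1], [0, 0, -1]], dr=[[0, 0, 0], [0, 0, 0]], gripper=[0, 0])

```text
time_s: 9.65
tool_pos: [0.5708, -0.1666, 0.113]
orientation: [[0.001, -0.091, -0.996], [-0.002, -0.996, 0.091], [-1.0, 0.002, -0.001]]
wrist_force: [-0.9, -0.1, 2.8]
grip_width: 0.0001
```

Emit:
drive_tool(xyz=[[0, 0, -1], [0, 0, -1]], dr=[[0, 0, 0], [0, 0, 0]], gripper=[0, 0])

```text
time_s: 9.82
tool_pos: [0.5708, -0.1666, 0.113]
orientation: [[0.001, -0.09, -0.996], [-0.002, -0.996, 0.09], [-1.0, 0.002, -0.002]]
wrist_force: [-4.1, 1.0, 9.0]
grip_width: -0.0004
```

It stops at z = 113 mm with the force rising, which is the shut height. One more millimetre, then I lift clear and check.

Emit:
drive_tool(xyz=[[0, 0, -1], [0, 0, -1], [0, 0, 3], [0, 0, 15], [0, 0, 45], [-20, 2, 85], [-60, 5, 120], [-100, 9, 150], [-140, 12, 170], [-175, 12, 170], [-210, 12, 170], [-210, 12, 170], [-210, 12, 170]], dr=[[0, 0, 0], [0, 0, 0], [0, 0, 0], [0, 0, 0], [0, 0, 0], [0, 0, 0], [0, 0, 0], [0, 0, 0], [0, 0, 0], [0, 0, 0], [0, 0, 0], [0, 0, 0], [0, 0, 0]], gripper=[0, 0, 0, 0, 0, 0, 0, 0, 0, 0, 0, 0, 0])

```text
time_s: 10.9
tool_pos: [0.3589, -0.1546, 0.283]
orientation: [[0.003, -0.092, -0.996], [-0.003, -0.996, 0.092], [-1.0, 0.003, -0.003]]
wrist_force: [-0.2, 0.3, 0.1]
grip_width: 0.0
```

Run:
```python
from h import *
plan(400,-115,280,90)
c=eyes.camera('scene');s=pts(c);cv2.imwrite('pics/s6.png',cv2.resize(c['frame'][150:370,140:420],None,fx=2.7,fy=2.7))
t=eyes.camera('top');pt=pts(t)
for n,p in(("scene",s),("top",pt)):
    U=p@X;V=p@Y;m=(p[...,2]>.1085)&(p[...,2]<.14)&(U>.54)&(U<.72)&(abs(V+.1155)<.06);q=p[m];u=q@X
    k=np.polyfit(u,q[:,2],1);print(n,"lid slope rad",-np.arctan(k[0]),"z at edge/hinge",np.polyval(k,[.56,.69]),"u range",np.percentile(u,[1,99]),len(q))
d=np.load("top0.npz");d=np.abs(d["f"].astype(int)-t["frame"]).sum(-1)  # movement elsewhere
cv2.imwrite('pics/diff.png',np.clip(d,0,255).astype(np.uint8))
a=np.load("top0.npz")["P"];U=pt@X;V=pt@Y
for n,r in(("emptyunit",(slice(180,322),slice(210,297))),("bottle",(slice(205,250),slice(300,332))),("flask",(slice(135,172),slice(245,280)))):
    print(n,np.median(np.abs(a[r][...,2]-pt[r][...,2])),(np.abs(a[r][...,2]-pt[r][...,2])>.006).mean())
```

```text
now uvz [ 371.4 -121.4  283. ] d [29.   3.8 -3. ] dr [0.0029 0.0028 0.0015] F [-0.2  0.3  0.1] t 10.9 q [-23.  -7. -10.  87.  -0. 162.]
scene lid slope rad 0.003818704152298183 z at edge/hinge [0.11538456 0.11488812] u range [0.55700146 0.69536608] 4544
top lid slope rad 0.00024774581173584933 z at edge/hinge [0.11334922 0.11331701] u range [0.55549199 0.69368748] 4163
emptyunit 0.0022705505704965325 0.08135016998542982
bottle 0.002377435451111862 0.07361111111111111
flask 0.002354198233449935 0.10115830115830116
```

View pics/s6.png

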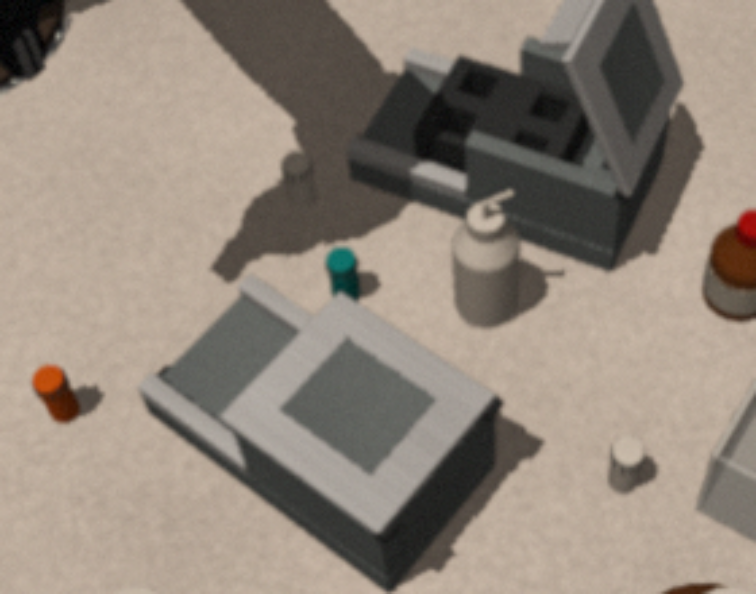

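The cover lies level (slope 0.000–0.004 rad, top at 113–115 mm). The deck in front is clear, everything else stands where it was, and the arm is clear. I hand in.

```bash
python3 -c "
from bench import arm
print(arm.sign_off())"
```

```text
the job is handed in; nothing more can be done
None
```

I pushed the rack with the three vials home with shut fingertips, then swung that incubator's cover down from behind along its arc until it was shut. The job is handed in at about 11 s of robot time, with the arm clear of everything.

**Rack:** it stopped firmly, with the push force rising to about 15 N, and its front measured flush with the housing walls at 564–566 mm (565 mm expected). That was before I closed the cover. With the cover shut I could not see the rack to measure it again.

**Cover:** the fingertip stopped at 113 mm with about 9 N, then pressed one more commanded millimetre. The two cameras put its slope at 0.000 and 0.004 rad, and its top at 113 and 115 mm, which is within the 2 mm calibration.

**Everything else:** the last picture shows the empty incubator, the nearby vials and the wash bottle as they were. The before-and-after depth check of the empty incubator, wash bottle and flask showed only a 2 mm median difference, with 7–10 % of pixels differing by over 6 mm. I took those for depth noise and did not look into them. I did not measure the jar, beaker and spare vials again.

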